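Lock the board-cleaner aerosol in its cage

ROBOT

A 6-joint arm with a two-finger parallel gripper is mounted at the origin on the work surface. World frame = base frame: x ahead of the robot, y to its left, z up, the work surface at z = 0. Lengths are in m, angles in rad, forces in N, time in s.
With the tool pointing down it reaches from about 0.3 to 0.825 m from the base axis. Payload 5.4 kg.
Tool frame: the origin (TCP) lies midway between the tips of the shut fingers; the grasp point (between the pads) lies 19 mm behind it (arm.hold_point_z is the distance from the TCP to the grasp point, in m); z points along the fingers, y is the line along which they close (so a half turn about z gives the same grasp; the last joint's range is limited). The gripper opens to 92 mm and grips with 3 to 60 N. Pads are 20 mm wide; open, the fingers measure 128 mm over their backs; the gripper's body (75 mm by 189 mm) begins 69 mm behind the grasp point.
Start: joints at [-1.334, 0.158, 1.597, -0, 1.386, -0.21], TCP at [0.248, -0.519, 0.215] pointing down, gripper open.
Joint ranges: [-2.91, 2.91], [-0.94, 2.29], [0.18, 2.7], [-1.29, 4.43], [0.17, 2.64], [-3, 3]. Speed limits (rad/s): [2.57, 2.57, 3.14, 3.14, 3.14, 3.14].

INTERFACE

Orientations are given as a unit quaternion [w, x, y, z].
In Python, from rig import arm gives the robot as it stands. The module is installed in compiled form; this text tells all that it offers.
- The arm moves only by the tool servo_tool, never from a script. Its argument "motion" is a list of rows, each a list of 7 numbers: the shift along the tool's x, y, z in mm, then the turn, a rotation vector about the tool's x, y, z in rad, then the gripper's target within -1 to 1 (shut at 1, half-way at 0, fully open at -1). A call has 1 to 20 rows; each row is the pose to reach, as a shift and turn from the pose commanded when the call began, along the tool's axes at that moment; what a row does not reach only later rows make up. A row lasts 1/10 s, in which the tool goes at most 50 mm and 8.59 degrees, less where a joint would pass 70% of its speed; a pose out of reach is approached as far as the arm can. A call with a gripper value outside its range is refused whole. The fingers move at their own pace and stop on an object; "force" is the grip in N (left out, the last holds). Time passes only in rows, so rows that repeat a pose let the fingers close. It gives the time, the measured TCP pose, the force, the opening and the grip force at its end, in the units of the state.
- arm.state(): the state, without advancing time (a new reading comes with each control period).
- arm.get_image(name): name is "side" or "top" or "wrist"; returns a dict with "img" (400x640x3 uint8, red, green, blue), "fx", "fy", "cx", "cy" (pixels), "position" and "rotation" of the camera in the world. Camera axes: x right, y down, z forward; pixel columns grow to the right and rows downward; lengths in m; the calibration is good to about 2 mm. The wrist camera is an equidistant fisheye: a pixel r from the principal point sees the ray r / f radians off the axis. A picture is of the moment at which its call begins. There is no depth.
- arm.hand_in(): hands the job in; it is judged then, once.
The state is a dict: "time": time; "joints": joint angles; "qvel": joint speeds; "joint_torque": joint torques, N m; "tool_pos": TCP position; "eef_rot": TCP orientation; "wrist_force": force on the tool from outside, world axes, zero at the start; "ft_torque": the same for the moment, N m; "finger_gap": opening from 0.0 (shut) to 1.0 (fully open); "finger_force": force on a finger pad.
Only numpy, scipy, OpenCV 4.12 (cv2) and the standard library are available. Lean on these libraries where they do the work, as an engineer would, in place of code of your own. Each camera call takes 0.05 s, during which the arm holds its last target. There are 200 camera calls.

TASK

Put the aerosol can away: slide it over the desk, upright and without lifting it, all the way into the open grey cage. Then lift the cage's bolt by its red knob out of its parked notch, run it across the cage mouth and let it drop fully home in its locked notch. Leave the other things on the desk alone.

Things in the scene. Friction and masses are not known exactly. Their poses are not given: they have to be found in the camera images.
- cage: Grey steel cage fixed to the desk, open on top and at its mouth (own -x side). Origin on the desk top in mid-mouth, straight under the bolt line; own x points into the cage, y left towards the parked bolt, z up. Side walls 60 mm high from x = 8 to 90 mm, inner faces at y = +-42 mm, outer +-48 mm; back wall's inner face at x = 78 mm.
- cage_home (a point): Where the can's centre should come: cage x = 46, y = 0, z = 72 mm. Up to 10 mm short of it or 6 mm beyond it (can against the back wall), and 16 mm to either side, is still well in.
- bump_parked (a point): Middle of the top of the first yellow bump, cage x = 0, y = 165, z = 40 mm. The bump is 10 mm high, 10 mm long along y, with upright faces, on a grey runway 30 mm high (cage x +-17, y 45 to 215 mm) that carries the bolt left of the mouth; behind the bolt a cheek and in front two small posts at y = 100 and 210 mm rise to 60 mm.
- bump_locked (a point): Middle of the top of the second yellow bump, same size, cage x = 0, y = 84, z = 40 mm.
- keeper (a point): Middle of the fork that takes the bolt's tip on the right of the mouth: cage x = 0, y = -57, z = 46 mm. The fork is 18 mm long along y and its prongs reach 58 mm.
- bolt_knob (a point): Grip point on the bolt's upright red knob, a plain round post 18 mm in diameter and 72 mm tall on the bar; the point is 19 mm below its top. Bolt down and parked: cage x = 0, y = 177, z = 105 mm. The steel bar below (12 x 150 x 12 mm, top at 52 mm) lies along cage y, 125 mm ahead (-y) and 25 mm behind the knob. It moves only along cage y and up and down, never turns.
- bolt_slide (a joint): Travel of the bolt along cage -y, m: 0 parked, 0.112 at the far stop. A 12 mm wide foot under the bar is caught by the first bump at 0 to 0.004 (parked notch) and by the second at 0.107 to 0.112 (locked notch). While down it cannot pass a bump either way: raise it more than 10 mm for each. About 1 N of drag.
- bolt_lift (a joint): Height by which the bolt is raised, in m: 0 down, 0.022 at the upper stop. No spring; the bolt weighs 0.2 kg and falls back down when let go.
- can_center (a point): Centre (half-way up, 72 mm above its base) of the aerosol can: blue with a cream band, grey shoulder and white cap, 52 mm in diameter up to 112 mm, cap 32 mm in diameter, 145 mm tall in all, about 0.19 kg. It stands loose and upright on the desk in front of the cage mouth; it topples if pushed high up: push it within about 25 mm of the desk.
- key: Small brass drawer key lying flat, about 70 x 25 mm, 6 mm thick; a bystander.
- chalk_tin: Square open tin of coloured chalk, 100 x 100 x 35 mm; origin under its centre; a bystander.
- handset: Black telephone handset lying on the desk, 220 mm long along its y, 53 mm high; origin under its centre; a bystander.
- chalk_holder: Brass chalk holder lying flat, 118 mm long along its x, 13 mm thick; a bystander.
- stapler: Red and black stapler, 140 x 36 x 50 mm; origin under its centre; a bystander.
- mug: White mug, 80 mm wide, 95 mm high, handle at its +y; origin under its centre; a bystander.

How it is judged:
On the way, in this order (a step that is already met when the one before it is completed fails the run):
1. the can stands inside the cage while the bolt is still open (x of can_center in the frame of cage above 0.034 m and y of can_center in the frame of cage between -0.02 and 0.02 m and angle between can_center's own z axis and vertical below 0.15 rad and value of joint bolt_slide below 0.03 m), for 0.2 s.
2. the bolt is lifted over the first bump and under way (value of joint bolt_slide above 0.03 m), for 0.05 s.
At the end, for the whole second after the job is handed in: The can stands upright (within 0.1 rad) on the desk inside the cage (its centre at least 30 mm behind the bolt line and within 20 mm of the cage's middle), and the bolt is across the mouth in its locked notch (travel over 105 mm) and down (raised less than 3 mm) (value of joint bolt_slide above 0.105 m and value of joint bolt_lift below 0.003 m and x of can_center in the frame of cage above 0.03 m and y of can_center in the frame of cage between -0.02 and 0.02 m and angle between can_center's own z axis and vertical below 0.1 rad and height (world z) of can_center below 0.08 m); the robot touches nothing.
It fails at once if the can is tipped by more than 0.4 rad (angle between can_center's own z axis and vertical above 0.4 rad).
It fails at once if the can is lifted more than 20 mm (height (world z) of can_center above 0.0925 m).
It fails at once if a bystander is moved more than 20 mm (distance of any of key, chalk_tin, handset, chalk_holder, stapler, mug from where it was at the start of the episode above 0.02 m).
It also fails if it takes over 62 s, if anything falls off the work surface, if the arm or the gripper's body presses on something with over 40 N, if the wrist force passes 120 N, or if a joint passes its speed limit or range.

## Working session

There is one attempt and no reset: what is moved stays moved. The work goes in short steps, Python scripts to look and compute and a tool call to move; the robot and the scene stay as the last step left them, time stands still between calls to the robot, and variables do not carry over. Pictures are saved under pics/ and viewed, at most 10 in all, crops included, and the job is handed in when it is done.

Besides the shell and the picture viewer there is one more tool, called after "Call:" as name([rows], argument=value, ...), one row to a line, values as JSON. servo_tool: Moves the arm, as the interface text tells. Its arguments: {"type":"object","properties":{"motion":{"type":"array"},"force":{"type":"number"}},"required":["motion"]}

```bash
mkdir -p pics; cat > h.py <<'E'
import numpy as np, cv2
from rig import arm
def save(name,fn):
    d=arm.get_image(name); cv2.imwrite('pics/'+fn+'.png',d['img'][:,:,::-1])
    np.savez('pics/'+fn,**d); return d
def ray(fn,u,v):
    d=np.load('pics/'+fn+'.npz'); r=np.array([(u-d['cx'])/d['fx'],(v-d['cy'])/d['fy'],1.])
    return d['position'],d['rotation']@r
def atz(fn,u,v,z):
    p,r=ray(fn,u,v); return p+r*(z-p[2])/r[2]
def proj(fn,P):
    d=np.load('pics/'+fn+'.npz'); c=(np.asarray(P)-d['position'])@d['rotation']
    return np.array([d['fx']*c[...,0]/c[...,2]+d['cx'],d['fy']*c[...,1]/c[...,2]+d['cy']]).T
E
python3 - <<'E'
from h import *
for n in('top','side'):
    d=save(n,n+'0'); print(n,d['position'],d['rotation'],d['fx'])
print(arm.state())
E
```

```text
top [0.4026615  0.01281303 1.03530485] [ 0.0444782  -0.69806929  0.71366862 -0.03739055] 376.34082883712034
side [ 0.47711445 -0.84221977  0.85821867] [-0.408075    0.91256689 -0.0201671   0.01702199] 376.9724235641083
{'time': 0.1, 'joints': array([-1.33408084e+00,  1.59009494e-01,  1.59810665e+00, -2.40029639e-05,
        1.38619556e+00, -2.10090843e-01]), 'qvel': array([ 4.31099125e-04, -7.10200512e-04, -3.43071822e-03, -1.19534454e-03,
        5.73165989e-05,  1.81699720e-03]), 'joint_torque': array([ 2.13453814e-04, -3.86508751e+01, -3.22957850e+01,  7.02721649e-02,
        3.39863054e-02, -4.79216658e-05]), 'tool_pos': array([ 0.24829242, -0.51799708,  0.21370402]), 'eef_rot': array([-8.59288926e-04,  9.75148277e-01,  2.21551571e-01, -2.32365276e-05]), 'wrist_force': array([ 0.37866413, -0.22280776,  0.15313559]), 'ft_torque': array([-0.03738783, -0.00304466,  0.04011025]), 'finger_force': 0.0, 'finger_gap': 1.0046927470407052}
```

View pics/top0.png

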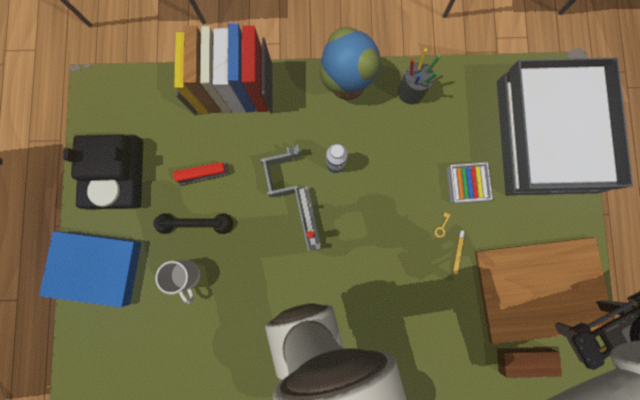

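View pics/side0.png

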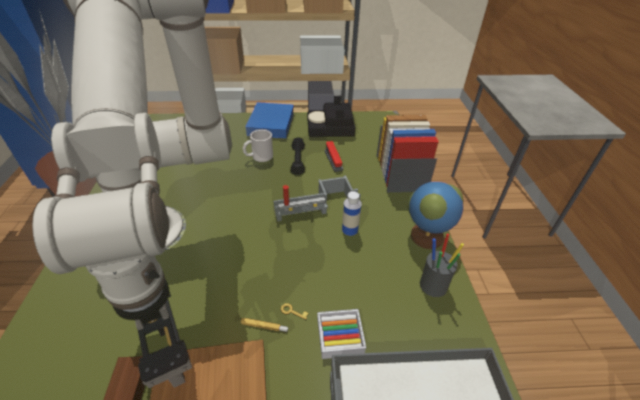

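The top view shows the cage at about (262–300, 150–190) with its mouth facing image right. The runway runs down to (315, 248), the red knob is at (311, 235), and the can is at (337, 157). I'll enlarge this area.

```bash
sed -i "s/^from rig/from scipy.spatial.transform import Rotation as Rn\nfrom rig/; s/d\['rotation'\]/Rm(d)/g" h.py; echo "def Rm(d): return Rn.from_quat(d['rotation'],scalar_first=True).as_matrix()">>h.py
python3 - <<'E'
from h import *
a=cv2.imread('pics/top0.png')[135:255,250:360]; b=cv2.imread('pics/side0.png')[175:245,265:370]
a=cv2.resize(a,None,fx=5,fy=5,interpolation=2); b=cv2.resize(b,None,fx=7,fy=7,interpolation=2)
cv2.imwrite('pics/a.png',a);cv2.imwrite('pics/b.png',b)
E
```

```text
(no output)
```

View pics/a.png

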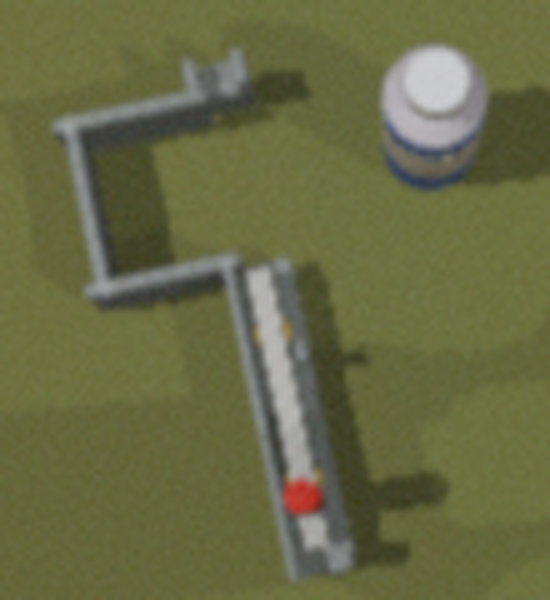

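View pics/b.png

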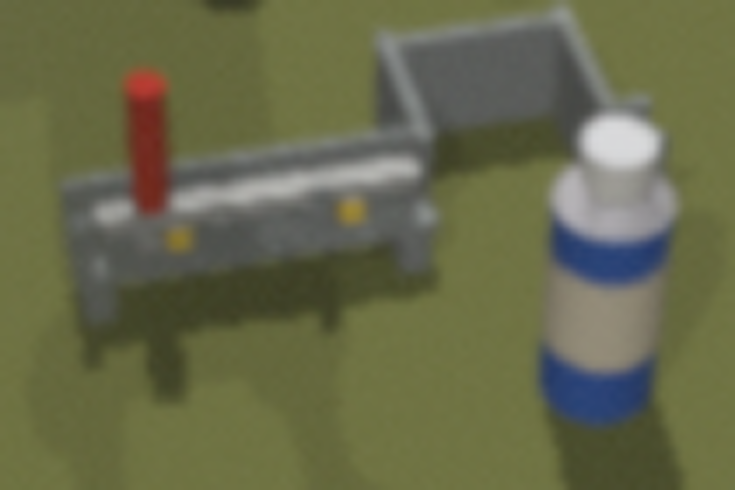

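```bash
cat >> h.py <<'E'
def A(u,v): return (250+(u+.5)/5-.5,135+(v+.5)/5-.5)
def B(u,v): return (265+(u+.5)/7-.5,175+(v+.5)/7-.5)
E
python3 - <<'E'
from h import *
from scipy.optimize import least_squares as LS
m=[('top0',A(303,493),(0,177,124)),('side0',B(147,84),(0,177,124)),
('top0',A(262,270),(0,52,52)),('top0',A(315,543),(0,202,52)),
('top0',A(92,293),(90,45,60)),('top0',A(235,262),(8,45,60)),('top0',A(60,126),(90,-45,60)),
('side0',B(386,37),(90,45,60)),('side0',B(563,13),(90,-45,60)),('side0',B(425,133),(8,45,60)),
('side0',B(415,168),(0,52,52)),('side0',B(100,212),(0,202,52))]
def W(p,q): 
    c,s=np.cos(p[2]),np.sin(p[2]); q=np.array(q)/1000
    return np.array([p[0]+c*q[0]-s*q[1],p[1]+s*q[0]+c*q[1],q[2]])
f=lambda p:np.concatenate([proj(n,W(p,q))-u for n,u,q in m])
r=LS(f,[.5,.05,1.6],loss='soft_l1'); print(r.x,np.round(f(r.x).reshape(-1,2),1).tolist())
p=r.x
for n,u,z in(('top0',A(438,78),.145),('side0',B(622,140),.145),('side0',B(597,380),.0)): print(n,atz(n,*u,z))
print('knob',W(p,(0,177,105)),atz('top0',*A(303,493),.124),atz('side0',*B(147,84),.124))
can=LS(lambda c:np.concatenate([proj('top0',[c[0],c[1],.145])-A(438,78),proj('side0',[c[0],c[1],.145])-B(622,140)]),[.5,0]).x
d=can-p[:2]; c,s=np.cos(p[2]),np.sin(p[2]); print('can',can,'in cage',c*d[0]+s*d[1],-s*d[0]+c*d[1])
print('keeper',W(p,(0,-57,46)),proj('top0',W(p,(0,-57,58))),proj('top0',W(p,(0,210,60))))
E
```

```text
[0.60821798 0.08226903 1.75641517] [[0.1, 0.5], [-0.7, -0.2], [-0.1, -0.4], [0.8, 0.8], [-0.5, -1.0], [1.5, -1.2], [-0.5, -0.5], [-0.3, -0.8], [-0.2, -0.9], [0.2, 0.8], [0.1, -0.4], [-0.8, 0.1]]
top0 [ 0.63346409 -0.01999343  0.145     ]
side0 [ 0.63459634 -0.02008581  0.145     ]
side0 [ 0.63495187 -0.01803257  0.        ]
knob [0.43425845 0.04960283 0.105     ] [0.43535617 0.04980541 0.124     ] [0.43642176 0.04835977 0.124     ]
can [ 0.63393935 -0.0200534 ] in cage -0.1053117602964655 -0.006395434955244941
keeper [0.66423885 0.09278865 0.046     ] [293.537433   148.22071032] [313.90136432 247.07410749]
```

```bash
cat >> h.py <<'E'
P=np.array([.60822,.08227]); YAW=1.7564
def W(x,y,z): # cage mm -> world
    c,s=np.cos(YAW),np.sin(YAW); return np.array([P[0]+(c*x-s*y)/1e3,P[1]+(s*x+c*y)/1e3,z/1e3])
def inC(w):
    c,s=np.cos(YAW),np.sin(YAW); d=(np.asarray(w)[:2]-P)*1e3; return np.array([c*d[0]+s*d[1],-s*d[0]+c*d[1]])
def go(w,yaw_y): # tcp target world, tool y heading
    s=arm.state(); R=Rn.from_quat(s['eef_rot'],scalar_first=True)
    y=np.array([np.cos(yaw_y),np.sin(yaw_y),0]); z=np.array([0,0,-1.]); T=Rn.from_matrix(np.array([np.cross(y,z),y,z]).T)
    print('t',s['time'],'shift',np.round(R.inv().apply(w-s['tool_pos'])*1e3,1),'rot',np.round((R.inv()*T).as_rotvec(),4))
E
python3 - <<'E'
from h import *
for z in(0,.1,.15,.2): print(z,atz('top0',350,92,z),atz('top0',412,102,z))
go(np.array([.634,-.020,.214]),YAW+np.pi/2-np.pi)
E
```

```text
0 [ 0.84075    -0.06646402  0.        ] [ 0.80641578 -0.24210044  0.        ]
0.1 [ 0.79843507 -0.05880666  0.1       ] [ 0.76741719 -0.21747837  0.1       ]
0.15 [ 0.77727761 -0.05497798  0.15      ] [ 0.7479179  -0.20516734  0.15      ]
0.2 [ 0.75612014 -0.0511493   0.2       ] [ 0.7284186 -0.1928563  0.2      ]
t 0.1 shift [ 5.630e+02 -2.824e+02  4.000e-01] rot [-1.2000e-03 -1.4000e-03 -1.3096e+00]
```

Call:
servo_tool([
  [38,-19,0,0,0,0.02,-1],
  [80,-40,0,0,0,0.04,-1],
  [121,-60,0,0,0,0.06,-1],
  [161,-81,0,0,0,0.08,-1],
  [201,-101,0,0,0,0.1,-1],
  [241,-121,0,0,0,0.12,-1],
  [281,-141,0,0,0,0.14,-1],
  [322,-161,0,0,0,0.16,-1],
  [362,-181,0,0,0,0.18,-1],
  [402,-202,0,0,0,0.2,-1],
  [442,-222,0,0,0,0.22,-1],
  [482,-242,0,0,0,0.24,-1],
  [523,-262,0,0,0,0.261,-1],
  [550,-276,0,0,0,0.261,-1],
  [563,-282,0,0,0,0.261,-1],
  [563,-282,0,0,0,0.261,-1],
  [563,-282,0,0,0,0.261,-1],
], force=15)

```text
time: 1.8
tool_pos: [0.6337, -0.022, 0.2143]
eef_rot: [0.0, 0.996, 0.093, -0.001]
wrist_force: [0.2, 0.0, -1.0]
finger_gap: 1.002
finger_force: 0.0
```

```bash
python3 - <<'E'
from h import *
d=save('wrist','w1'); print(d['position'],d['rotation'],d['fx'],d['cx'],d['cy'])
go(np.array([.634,-.020,.070]),YAW-np.pi); print(arm.state()['joints'].round(2))
E
```

```text
[ 0.70281246 -0.00912651  0.38468738] [ 0.09724054  0.76336553 -0.63351173 -0.08049985] 309.70691628693146 322.76499612445673 195.08787163972318
t 1.85 shift [  0.9  -2.3 144.4] rot [ 0.0003  0.0009 -0.0011]
[-0.23  0.31  1.42 -0.    1.41  1.16]
```

View pics/w1.png

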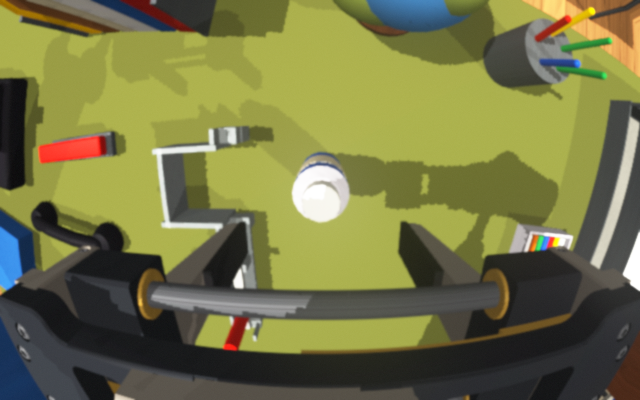

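The wrist view shows the can's cap centre at about (321, 202) between the open fingers, the keeper at (229, 134), and the cage's back corners at (160, 151) and (167, 224). I'll check these against the pose estimate.

```bash
python3 - <<'E'
from h import *
d=np.load('pics/w1.npz'); R=Rm(d)
def wz(u,v,z):
    x=np.array([u-d['cx'],v-d['cy']]); r=np.linalg.norm(x); t=r/d['fx']
    k=R@np.array([*(x/r*np.sin(t)),np.cos(t)]); return d['position']+k*(z-d['position'][2])/k[2]
print('cap',wz(321,202,.145), 'z112 shoulder')
for u,v,n in((160,151,'backR'),(167,224,'backL'),(229,134,'keeper')): print(n,inC(wz(u,v,.06)))
print('can in cage',inC(wz(321,202,.145)))
E
```

```text
cap [ 0.63597684 -0.0202937   0.145     ] z112 shoulder
backR [ 80.89854975 -44.82948018]
backL [82.75532731 44.2963824 ]
keeper [ -6.56981422 -59.9697311 ]
can in cage [-105.92441558   -8.35302511]
```

Call:
servo_tool([
  [1,-2,20,0,0,0,-1],
  [1,-2,50,0,0,0,-1],
  [1,-2,80,0,0,0,-1],
  [1,-2,110,0,0,0,-1],
  [1,-2,133,0,0,0,-1],
  [1,-2,143,0,0,0,-1],
  [1,-2,143,0,0,0,0.1],
  [1,-2,143,0,0,0,0.6],
  [1,-2,143,0,0,0,0.6],
  [1,-2,143,0,0,0,0.6],
  [1,-2,143,0,0,0,0.6],
], force=12)

```text
time: 2.95
tool_pos: [0.6355, -0.0189, 0.0726]
eef_rot: [0.0, 0.996, 0.093, 0.001]
wrist_force: [0.0, 0.1, -0.6]
finger_gap: 0.588
finger_force: 0.0
```

```bash
python3 - <<'E'
from h import *
s=arm.state(); print(s['finger_gap']*92,s['finger_force'],inC(s['tool_pos']),s['tool_pos'])
go(W(45,0,70.5),YAW-np.pi)
E
```

```text
54.12395241930997 0.0 [-104.51084348   -8.17182727] [ 0.63553789 -0.01893784  0.0726133 ]
t 2.95 shift [  -8.1 -149.5    2. ] rot [ 0.0007 -0.0015  0.0003]
```

Call:
servo_tool([
  [0,0,0,0,0,0,0.6],
  [0,0,0,0,0,0,0.6],
  [0,0,0,0,0,0,0.6],
  [-1,-4,0,0,0,0,0.6],
  [-3,-12,0,0,0,0,0.6],
  [-5,-22,0,0,0,0,0.6],
  [-7,-32,0,0,0,0,0.6],
  [-8,-42,0,0,0,0,0.6],
  [-8,-50,0,0,0,0,0.6],
  [-8,-54,0,0,0,0,0.6],
  [-8,-54,0,0,0,0,0.6],
], force=12)

```text
time: 4.05
tool_pos: [0.6171, 0.0337, 0.0723]
eef_rot: [0.0, 0.996, 0.093, 0.0]
wrist_force: [0.9, -2.9, 6.0]
finger_gap: 0.568
finger_force: 12.0
```

```bash
python3 - <<'E'
from h import *
s=arm.state(); print(s['finger_gap']*92,s['finger_force'],inC(s['tool_pos']),s['wrist_force'])
go(W(45,0,72.5),YAW-np.pi)
save('wrist','w2'); cv2.imwrite('pics/w2.png',cv2.imread('pics/w2.png')[90:290,130:450].repeat(2,0).repeat(2,1))
E
```

```text
52.26565683214559 11.980951021250803 [-49.36211923   0.18719408] [ 0.91311783 -2.92032363  5.98213331]
t 4.05 shift [  0.3 -94.4  -0.3] rot [ 0.0005 -0.0008  0.0013]
```

View pics/w2.png

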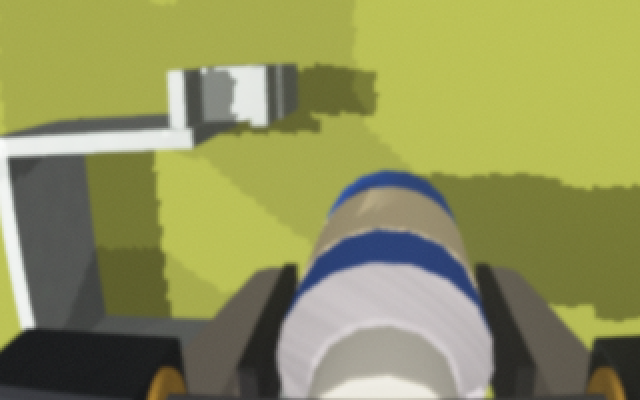

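The can is held upright between the pads, with the cage mouth ahead on the left. I'll keep sliding it in.

Call:
servo_tool([
  [0,-6,0,0,0,0,0.6],
  [0,-16,0,0,0,0,0.6],
  [0,-26,0,0,0,0,0.6],
  [0,-36,0,0,0,0,0.6],
  [0,-46,0,0,0,0,0.6],
  [0,-56,0,0,0,0,0.6],
  [0,-66,0,0,0,0,0.6],
  [0,-76,0,0,0,0,0.6],
  [0,-84,0,0,0,0,0.6],
  [0,-90,0,0,0,0,0.6],
  [0,-93,0,0,0,0,0.6],
  [0,-93,0,0,0,0,0.6],
  [0,-93,0,0,0,0,0.6],
])

```text
time: 5.4
tool_pos: [0.5998, 0.1247, 0.0723]
eef_rot: [0.0, 0.996, 0.093, 0.0]
wrist_force: [0.2, -4.0, 6.0]
finger_gap: 0.57
finger_force: 12.0
```

```bash
python3 - <<'E'
from h import *
s=arm.state(); print(s['finger_gap']*92,s['finger_force'],inC(s['tool_pos']),s['wrist_force'])
for n in('top','side'): save(n,n+'1')
a=cv2.imread('pics/top1.png')[115:255,240:360]; b=cv2.imread('pics/side1.png')[135:245,265:370]
a=cv2.resize(a,(400,467),interpolation=2); b=cv2.resize(b,(400,467),interpolation=2)
cv2.imwrite('pics/c.png',np.hstack([a,b]))
E
```

```text
52.46194648526253 11.98799822377623 [43.23658698  0.43116079] [ 0.24298992 -3.95379376  5.97553339]
```

View pics/c.png

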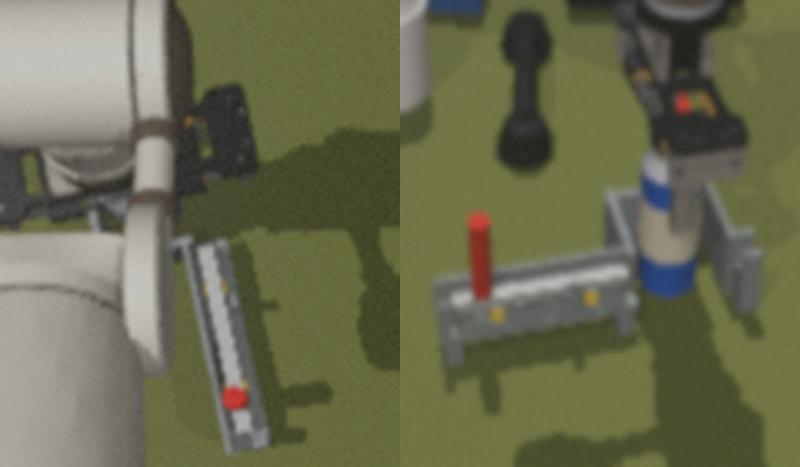

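```bash
python3 - <<'E'
from h import *
C=lambda u,v:(265+(u-400)*105/400,135+v*110/467)
print('base near edge',inC(atz('side1',*C(668,298),0)), 'expected px of near edge & wall ends (crop):')
p,_=ray('side1',320,200); w=W(43,0,0); d=(p-w)[:2]; e=w.copy(); e[:2]+=.026*d/np.linalg.norm(d)
for q in(e,W(8,45,60),W(0,177,124)):
    u=proj('side1',q); print(400+(u[0]-265)*400/105,(u[1]-135)*467/110)
E
```

```text
base near edge [13.6358355   7.18507761] expected px of near edge & wall ends (crop):
665.7327564842321 294.3396816944975
630.3137290480672 252.17070956252968
475.6810087248355 217.9030254188348
```

Call:
servo_tool([
  [0,-2,0,0,0,0,0.6],
  [0,-3,0,0,0,0,0.6],
  [0,-3,0,0,0,0,0.6],
  [0,-3,0,0,0,0,-1],
  [0,-3,0,0,0,0,-1],
  [0,-3,0,0,0,0,-1],
  [0,-3,0,0,0,0,-1],
  [0,-3,0,0,0,0,-1],
  [0,-3,-15,0,0,0,-1],
  [0,-3,-40,0,0,0,-1],
  [0,-3,-75,0,0,0,-1],
  [0,-3,-110,0,0,0,-1],
  [0,-3,-135,0,0,0,-1],
  [0,-3,-140,0,0,0,-1],
  [0,-3,-140,0,0,0,-1],
])

```text
time: 7.0
tool_pos: [0.5999, 0.1272, 0.2129]
eef_rot: [0.0, 0.996, 0.093, 0.001]
wrist_force: [0.3, -0.4, 0.1]
finger_gap: 1.0
finger_force: 0.0
```

```bash
python3 - <<'E'
from h import *
s=arm.state(); print(s['finger_gap']*92,s['finger_force'],inC(s['tool_pos']))
go(W(0,177,212),YAW-np.pi)
E
```

```text
92.013974139168 0.0 [45.64823199 -0.12019868]
t 7.0 shift [-177.1   45.6    0.5] rot [ 0.0003 -0.0024  0.0002]
```

Call:
servo_tool([
  [-12,3,0,0,0,0,-1],
  [-37,10,0,0,0,0,-1],
  [-67,17,0,0,0,0,-1],
  [-97,25,0,0,0,0,-1],
  [-127,33,0,0,0,0,-1],
  [-155,40,0,0,0,0,-1],
  [-171,44,0,0,0,0,-1],
  [-177,46,0,0,0,0,-1],
  [-177,46,0,0,0,0,-1],
  [-177,46,0,0,0,0,-1],
])

```text
time: 8.0
tool_pos: [0.4341, 0.0494, 0.211]
eef_rot: [-0.0, 0.996, 0.093, -0.0]
wrist_force: [-0.1, 0.3, -0.1]
finger_gap: 0.999
finger_force: 0.0
```

```bash
python3 - <<'E'
from h import *
print(inC(arm.state()['tool_pos']))
go(W(0,177,86),YAW-np.pi); d=save('wrist','w3'); save('top','top2')
a=cv2.imread('pics/w3.png'); b=cv2.imread('pics/top2.png')[115:255,240:360]
print(np.round(proj('top2',W(46,0,145))),d['position'])
cv2.imwrite('pics/d.png',np.hstack([cv2.resize(a[:,60:580],(460,354)),cv2.resize(b,(303,354),interpolation=2)]))
E
```

```text
[ -0.18365837 177.21139889]
t 8.0 shift [ 3.00e-01 -1.00e-01  1.25e+02] rot [-0.0005  0.0007  0.0001]
[276. 165.] [0.50315779 0.06213956 0.38152251]
```

View pics/d.png

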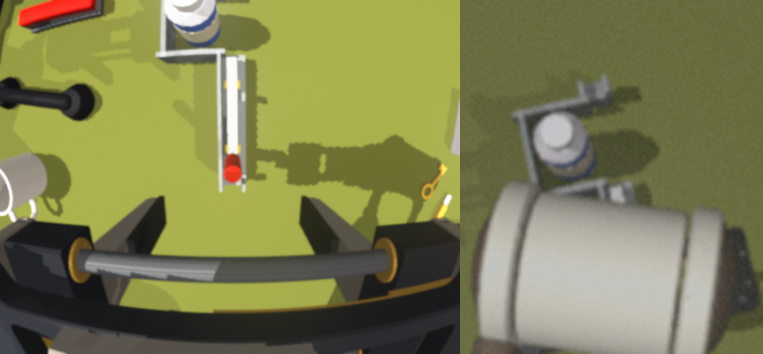

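The can stands in the cage, with its cap at about (556, 130) in the right-hand crop, and the knob top is at (233, 174) in the wrist crop. I'll compute the knob position from near.

```bash
cat >>h.py <<'E'
def wz(fn,u,v,z):
    d=np.load('pics/'+fn+'.npz'); x=np.array([u-d['cx'],v-d['cy']]); r=np.linalg.norm(x); t=r/d['fx']
    k=Rm(d)@np.array([*(x/r*np.sin(t)),np.cos(t)]); return d['position']+k*(z-d['position'][2])/k[2]
E
python3 - <<'E'
from h import *
a=cv2.imread('pics/w3.png').astype(int); m=(a[:,:,2]>150)&(a[:,:,1]<70)&(a[:,:,0]<70)
m[:,:250]=0; m[:,400:]=0; v,u=np.nonzero(m); print(u.min(),u.max(),v.min(),v.max())
print(inC(wz('w3',323.4,196.6,.124)),inC(wz('w1',0.5+237,345,.08)))
print('can',inC(atz('top2',240+(556-460)*120/303,115+130*140/354,.145)))
E
```

```text
314 331 175 204
[ -0.83952305 174.79721157] [  5.30300984 207.23355686]
can [42.79881512  3.44213251]
```

Call:
servo_tool([
  [0,0,15,0,0,0,-1],
  [1,0,45,0,0,0,-1],
  [1,0,75,0,0,0,-1],
  [1,0,105,0,0,0,-1],
  [1,0,120,0,0,0,-1],
  [1,0,125,0,0,0,-1],
  [1,0,125,0,0,0,1],
  [1,0,125,0,0,0,1],
  [1,0,125,0,0,0,1],
  [1,0,125,0,0,0,1],
  [1,0,125,0,0,0,1],
  [1,0,125,0,0,0,1],
  [1,0,125,0,0,0,1],
  [1,0,125,0,0,0,1],
  [1,0,125,0,0,0,1],
], force=30)

```text
time: 9.6
tool_pos: [0.4348, 0.0494, 0.0866]
eef_rot: [-0.0, 0.996, 0.093, -0.0]
wrist_force: [0.4, -0.2, -0.1]
finger_gap: 0.242
finger_force: 0.0
```

```bash
python3 - <<'E'
from h import *
s=arm.state(); print(s['finger_gap']*92,s['finger_force'],inC(s['tool_pos']),s['wrist_force'])
E
```

```text
22.304187391951576 0.0 [ -0.29997084 176.47478548] [ 0.44964381 -0.20150297 -0.13417532]
```

Call:
servo_tool([
  [0,0,0,0,0,0,1],
  [0,0,0,0,0,0,1],
  [0,0,0,0,0,0,1],
  [0,0,0,0,0,0,1],
  [0,0,-4,0,0,0,1],
  [0,0,-9,0,0,0,1],
  [0,0,-14,0,0,0,1],
  [0,0,-16,0,0,0,1],
  [0,0,-16,0,0,0,1],
  [0,0,-16,0,0,0,1],
])

```text
time: 10.6
tool_pos: [0.4349, 0.0495, 0.1026]
eef_rot: [-0.0, 0.996, 0.093, 0.0]
wrist_force: [-0.2, 1.7, -1.8]
finger_gap: 0.191
finger_force: 30.0
```

```bash
python3 - <<'E'
from h import *
s=arm.state(); print(s['finger_gap']*92,s['finger_force'],inC(s['tool_pos']),s['wrist_force'])
print(s['tool_pos']); go(W(0,177-109.5,103),YAW-np.pi)
E
```

```text
17.52678406828097 29.999570846557617 [ -0.21781672 176.35258716] [-0.15427224  1.68490733 -1.80067414]
[0.43493646 0.04951184 0.10261463]
t 10.6 shift [108.9  -0.2  -0.4] rot [-0.0002 -0.0003  0.0001]
```

Call:
servo_tool([
  [4,0,0,0,0,0,1],
  [12,0,0,0,0,0,1],
  [22,0,0,0,0,0,1],
  [32,0,0,0,0,0,1],
  [42,0,0,0,0,0,1],
  [52,0,0,0,0,0,1],
  [62,0,0,0,0,0,1],
  [72,0,0,0,0,0,1],
  [82,0,0,0,0,0,1],
  [92,0,0,0,0,0,1],
  [101,0,0,0,0,0,1],
  [107,0,0,0,0,0,1],
  [109,0,0,0,0,0,1],
  [109,0,0,0,0,0,1],
  [109,0,0,0,0,0,1],
])

```text
time: 12.1
tool_pos: [0.543, 0.0707, 0.1026]
eef_rot: [-0.001, 0.996, 0.093, 0.001]
wrist_force: [-0.6, 7.0, -2.0]
finger_gap: 0.192
finger_force: 30.0
```

```bash
python3 - <<'E'
from h import *
s=arm.state(); print(s['finger_gap']*92,s['finger_force'],inC(s['tool_pos']),s['wrist_force'],s['tool_pos'])
E
```

```text
17.65869125900965 29.99952256679535 [ 0.69833934 66.27402166] [-0.5702661   6.9980823  -2.02424275] [0.54295536 0.07072615 0.10256628]
```

Call:
servo_tool([
  [0,-0.7,0,0,0,0,1],
  [0,-0.7,3,0,0,0,1],
  [0,-0.7,7,0,0,0,1],
  [0,-0.7,11,0,0,0,1],
  [0,-0.7,14,0,0,0,1],
  [0,-0.7,15,0,0,0,1],
  [0,-0.7,15,0,0,0,1],
  [0,-0.7,15,0,0,0,1],
])

```text
time: 12.9
tool_pos: [0.5422, 0.0706, 0.0873]
eef_rot: [-0.0, 0.996, 0.093, 0.0]
wrist_force: [-1.3, 5.0, -0.8]
finger_gap: 0.185
finger_force: 30.0
```

```bash
python3 - <<'E'
from h import *
s=arm.state(); print(s['finger_gap']*92,s['finger_force'],inC(s['tool_pos']),s['wrist_force'],s['tool_pos'])
E
```

```text
16.99210084089159 29.999546706676483 [ 0.74511109 66.98427431] [-1.31851192  5.02900025 -0.8133927 ] [0.54224868 0.07064104 0.08732689]
```

Call:
servo_tool([
  [0,0,0,0,0,0,-0.3],
  [0,0,0,0,0,0,-0.3],
  [0,0,0,0,0,0,-0.3],
  [0,0,0,0,0,0,-0.3],
  [0,0,0,0,0,0,-0.3],
  [0,0,0,0,0,0,-0.3],
  [0,0,-15,0,0,0,-0.3],
  [0,0,-40,0,0,0,-0.3],
  [0,0,-75,0,0,0,-0.3],
  [0,0,-110,0,0,0,-0.3],
  [0,0,-125,0,0,0,-0.3],
  [-15,0,-125,0,0,0,-0.3],
  [-45,0,-125,0,0,0,-0.3],
  [-75,0,-125,0,0,0,-0.3],
  [-100,0,-125,0,0,0,-0.3],
  [-110,0,-125,0,0,0,-0.3],
  [-110,0,-125,0,0,0,-0.3],
])

```text
time: 14.6
tool_pos: [0.4333, 0.0498, 0.2126]
eef_rot: [0.0, 0.996, 0.093, 0.0]
wrist_force: [0.7, -0.5, -0.1]
finger_gap: 0.647
finger_force: 0.0
```

```bash
python3 - <<'E'
from h import *
s=arm.state(); print(s['finger_gap']*92,s['wrist_force'])
for n in('wrist','side'): save(n,n+'4')
a=cv2.imread('pics/wrist4.png')[:250,220:420]; b=cv2.imread('pics/side4.png')[155:235,270:370]
cv2.imwrite('pics/e.png',np.hstack([cv2.resize(a,(320,400),interpolation=2),cv2.resize(b,(480,400),interpolation=2)]))
for q in((0,67,124),(0,67,134),(0,-58,52)):
    u=proj('side4',W(*q)); print(320+(u[0]-270)*4.8,(u[1]-155)*5)
E
```

```text
59.56123471228004 [ 0.65112101 -0.46383618 -0.08355089]
559.2635578878137 132.17488375990285
559.5630258444194 119.53890958493801
734.0301501651869 191.71661358696454
```

View pics/e.png

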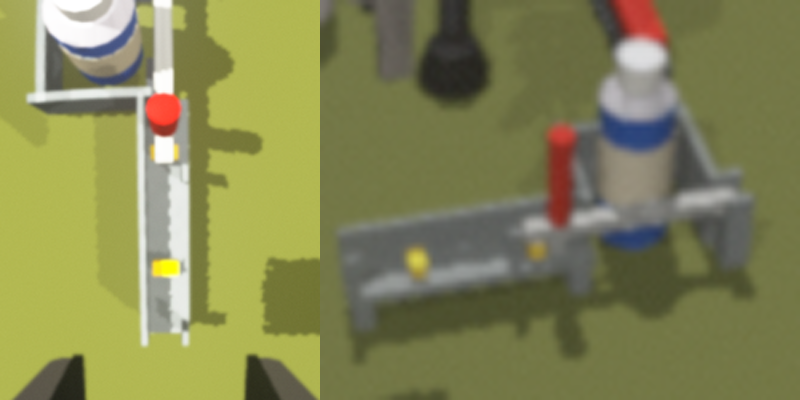

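The can is upright behind the bolt. The knob top at (562, 132) matches the locked and down prediction of (559, 132), where a raised bolt would show at row 120. The tip also lies in the keeper.

```bash
python3 -c "
from rig import arm; print(arm.hand_in())"
```

```text
the job is handed in; nothing more can be done
None
```

The can is upright in the cage, the bolt is across the mouth and down in its locked notch, and the job is handed in; the last camera check agreed, but the hand-in gave no verdict.

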